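# Take the parts basket off its keeper hook and set it in the ultrasonic bath

### The job

Take the little parts basket off the safety hook of its drip stand: hold it by its frame, press it straight back against the hook's sprung keeper until you feel the keeper come up solid, lift it while holding the keeper back, and draw it forward off the hook, all without forcing anything. Carry it upright to the empty ultrasonic bath, set it down gently on the basin's floor and let go, leaving the other things on the bench where they lie.

Things in the scene. Friction and masses are not known exactly. Their poses are not given: they have to be found in the camera images.
- basket_handle (a point): Centre of the basket's carrying frame: a flat upright grey plastic rectangle, 38 mm wide (y), 60 tall, 8 thick (x), reaching 30 mm above and below this point. All four of its bars are 10 mm wide; the window is 18 x 40 mm. The hook passes through the window, the top bar hangs on it. Grip it across the 38 mm, about 10 mm above this point; hook and keeper then lie between the fingers.
- basket: Parts basket: round steel wire basket, 54 mm across, 36 mm tall, flat floor, three finger rings inside, carried by two wires under the frame. 115 mm tall in all, 0.11 to 0.22 kg. Origin: centre of its underside, 85 mm below basket_handle; x, y, z along those of the stand while it hangs there.
- drip_stand: Steel drip stand fixed to the bench: tray base 124 (x) x 96 mm, a round post and a level hook bar that points along the stand's -x, towards the robot. Origin: centre of the base's underside, z up. Push back means +x of this frame, drawing off means -x. More than 14 N between basket and stand in pressing or lifting is forcing it; 7 to 8 N of pressing is enough. Raise the basket 2 mm off the bar before pushing, or friction hides the feel.
- hook_place (a point): Point of the stand on top of the hook bar (10 mm wide, 8 thick) where the basket hangs. In front the bar turns up into a nose, 8 mm thick, top 20 mm above the bar; its lip reaches back 17.5 mm, 14 mm above the bar, over the frame's top bar. To unhook: hold the keeper back, lift the basket 22 to 30 mm (best 26) from where it hung, draw it along -x until it is 60 mm in front of where it hung.
- bar_clamp (a point): Clamp on the post that holds the hook bar and its keeper, set up to 6.5 mm forward or back, so poses do not tell where the throat is. Keeper: steel shoe 28 mm wide, 20 tall, behind the frame. Pushed back, the frame has up to 13 mm of play, then the shoe yields 5.8 mm on a spring (2 rising to 4.5 N), then it is solid. Only in the last 2.3 mm is the frame clear of the lip: feel for the stop.
- bath: Ultrasonic bath: grey box 116 (x) x 164 (y) mm, 85 mm tall, with an open steel basin, empty and dry; fixed to the bench. Origin: centre of its underside, z up. Basin inside 80 (x) x 128 (y) mm, floor 24 mm above the origin.
- loupe_a: folding loupe, 24 x 32 x 19 mm, on the bench; a bystander. Origin: centre of its underside.
- block_a: square steel bench block, 60 x 60 x 18 mm, on the bench; a bystander. Origin: centre of its underside.
- charcoal_a: black charcoal soldering block, 60 x 100 x 28 mm, on the bench; a bystander. Origin: centre of its underside.
Not all that is in view belongs to the job. There is more than one size of the basket; the one meant has the size given above.

How it is judged:
On the way:
1. the basket is off the hook: in front of the nose and upright (x of basket in the frame of drip_stand below -0.074 m and angle between basket's own z axis and vertical below 0.35 rad and contact force between basket and drip_stand below 0.5 N), for 0.1 s.
At the end, for the whole second after the job is handed in: The basket stands upright (within 7 degrees), at rest and released, on the floor of the bath's basin: its underside within 5 mm of the floor's height and inside the basin (x of basket in the frame of bath between -0.03 and 0.03 m and y of basket in the frame of bath between -0.055 and 0.055 m and z of basket in the frame of bath between 0.019 and 0.029 m and angle between basket's own z axis and vertical below 0.12 rad and linear speed of basket below 0.02 m/s); the robot touches nothing.
It fails at once if basket forced against the hook or keeper: more than 14 N between basket and stand while it is pushed back or raised (more than 35 N at any time) (contact force between basket and drip_stand above 35 N or (contact force between basket and drip_stand above 14 N and (x of basket in the frame of drip_stand above -0.0155 m or z of basket in the frame of drip_stand above 0.0312 m))).
It fails at once if basket dropped or rammed into the bath: more than 45 N between them (contact force between basket and bath above 45 N).
It fails at once if basket tipped more than 35 degrees, so that its rings could spill (angle between basket's own z axis and vertical above 0.61 rad).
It fails at once if a bystander (loupe, steel block or charcoal) pushed more than 30 mm from where it lay (distance of any of loupe_a, block_a, charcoal_a from where it was at the start of the episode above 0.03 m).
It also fails if it takes over 58 s, if anything falls off the work surface, if the arm or the gripper's body presses on something with over 40 N, if the wrist force passes 120 N, or if a joint passes its speed limit or range.

### The arm

A 7-joint arm with a two-finger parallel gripper is mounted at the origin on a cart in front of the work surface, level with it; the furniture and walls round the work are solid. World frame = base frame: x ahead of the robot, y to its left, z up, the work surface at z = 0. Lengths are in m, angles in rad, forces in N, time in s.
With the tool pointing down it reaches from about 0.35 to 0.9 m from the base axis. Payload 7.2 kg.
Tool frame: the origin (TCP) lies midway between the tips of the shut fingers; the grasp point (between the pads) lies 19 mm behind it; x points along the fingers, z is the direction in which the jaws open and shut, and the axes are right-handed (so a half turn about x gives the same grasp; the last joint's range is limited). The gripper opens to 85 mm and grips with 20 to 120 N. Pads are 22 mm wide; open, the fingers measure 114 mm over their backs; the gripper's body (76 mm by 85 mm) begins 54 mm behind the grasp point. The pads swing forward as they close: fully open they stand 13 mm farther back than shut.
Start: joints at [-1.326, 0.411, -0.013, 1.596, 0.006, 1.134, -0.082], TCP at [0.192, 0.595, 0.231] pointing down, gripper open.
Joint ranges: [-2.95, 2.95], [-0.29, 1.99], [-1.47, 1.44], [0.14, 2.54], [-1.03, 4.17], [0.13, 1.85], [-2.86, 2.86]. Speed limits (rad/s): [2.39, 2.39, 3.01, 3.01, 3.14, 3.14, 3.14].

### API

Orientations are given as a 3x3 rotation matrix whose columns are the frame's x, y, z axes.
In Python, from cell import status, cams, order, masks_of, mark_of gives the robot as it stands. The module is installed in compiled form; this text tells all that it offers.
- The arm moves only by the tool jog_arm, never from a script. Its argument "plan" is a list that holds one entry, the list of rows, each a list of 7 numbers: the turn, a rotation vector about the tool's x, y, z in degrees, then the shift along the tool's x, y, z in m, then the finger opening in m, from 0 to 0.0854. A call has 1 to 12 rows; each row is the pose to reach, as a shift and turn from the pose commanded when the call began, along the tool's axes at that moment; what a row does not reach only later rows make up. A row lasts 1/12 s, in which the tool goes at most 41.7 mm and 7.16 degrees, less where a joint would pass 70% of its speed; a pose out of reach is approached as far as the arm can. A call with a gripper value outside its range is refused whole. The fingers move at their own pace and stop on an object; "grip_force" is the grip in N (left out, the last holds). Time passes only in rows, so rows that repeat a pose let the fingers close. It gives the time, the measured TCP pose, the force and the opening at its end, in the units of the state.
- status.state(): the state, without advancing time (a new reading comes with each control period).
- cams.read_camera(name): name is "scene" or "top" or "wrist"; returns the picture (400x640x3 uint8, blue, green, red); there is no depth.
- cams.camera_model(name): a dict with "fx", "fy", "cx", "cy" (pixels), "position" and "attitude" of the camera in the world; the wrist camera has in their place "T_tool_cam" (4x4, takes a point from camera to tool coordinates, whose origin is the TCP and whose axes are the tool frame's). Camera axes: x right, y down, z forward; pixel columns grow to the right and rows downward; lengths in m; the calibration is good to about 2 mm. A picture is of the moment at which its call begins: read the wrist's pose just before it. camera_model takes no time and is no camera call.
- order.hand_in(): hands the job in, once; it reports no verdict.
Trained networks look in the newest picture that a camera, given by its name, has taken for a name from the list of things; names that differ only in an ending like _2 or _b are one class to them, and where a whole thing is asked for, a point or a joint stands for the part that bears it (a point fixed in the world has none). Each returns a list of dicts, best first, with "score" (0 to 1); they miss things now and then, are a little off and sometimes report something else, mostly with a low value. They report only what shows in the picture. A call takes as long as a camera call. They do not tell look-alikes from the thing itself.
- masks_of(camera, query): "mask" (400x640 bool, what is visible of it) and "box" ([left, top, right, bottom] in pixels, round what is visible of it).
- mark_of(camera, query): "at" ([row, column] in pixels: a listed point, or the origin of a listed thing).
The state is a dict: "time_s": time; "joints": joint angles; "dq": joint speeds; "effort": joint torques, N m; "position": TCP position; "eef_rot": TCP orientation; "contact_force": force on the tool from outside, world axes, zero at the start; "torque": the same for the moment, N m; "grip_width": finger opening in m.
Only numpy, scipy, OpenCV 4.12 (cv2) and the standard library are available. Lean on these libraries where they do the work, as an engineer would, in place of code of your own. Each camera call takes 0.05 s, during which the arm holds its last target.

## Working session

There is one attempt and no reset: what is moved stays moved. The work goes in short steps, Python scripts to look and compute and a tool call to move; the robot and the scene stay as the last step left them, time stands still between calls to the robot, and variables do not carry over. Pictures are saved under pics/ and viewed, and the job is handed in when it is done.

Besides the shell and the picture viewer there is one more tool, called after "Call:" as a command line: name --argument value ..., lists and objects as JSON in quotes. jog_arm: Moves the arm, as the interface text tells. Its arguments: {"type":"object","properties":{"plan":{"type":"array"},"grip_force":{"type":"number"}},"required":["plan"]}

```bash
mkdir -p pics; cat > h.py <<'E'
import numpy as np, cv2
from cell import status, cams, order, masks_of, mark_of
def snap(c,n):
    s=status.state(); im=cams.read_camera(c); cv2.imwrite(f'pics/{n}.png',im); return s,im
def cam(c,s=None):
    m=cams.camera_model(c)
    K=np.array([[m['fx'],0,m['cx']],[0,m['fy'],m['cy']],[0,0,1.]])
    if 'T_tool_cam' in m:
        T=np.array(m['T_tool_cam']); W=np.eye(4); W[:3,:3]=np.array(s['eef_rot']); W[:3,3]=s['position']; T=W@T
        return K,T[:3,:3],T[:3,3]
    A=np.array(m['attitude']); 
    return K,A,np.array(m['position'])
def ray(C,rc):
    K,R,p=C; d=R@np.linalg.inv(K)@np.array([rc[1],rc[0],1.]); return p,d/np.linalg.norm(d)
def onz(C,rc,z):
    p,d=ray(C,rc); return p+d*(z-p[2])/d[2]
def tri(rs):
    A=0;b=0
    for p,d in rs:
        M=np.eye(3)-np.outer(d,d); A=A+M; b=b+M@p
    x=np.linalg.solve(A,b); return x,[np.linalg.norm((np.eye(3)-np.outer(d,d))@(x-p)) for p,d in rs]
def proj(C,X):
    K,R,p=C; v=K@(R.T@(np.array(X)-p)); return v[1]/v[2],v[0]/v[2]
E
python3 - <<'E'
from h import *
np.set_printoptions(precision=4,suppress=True)
for c in ['scene','top','wrist']:
    s,im=snap(c,c+'0'); print(c,cams.camera_model(c))
    for q in ['basket_handle','basket','drip_stand','hook_place','bar_clamp','bath','loupe_a','block_a','charcoal_a']:
        if c=='wrist': continue
        print(q,[(np.round(r['at'],1),round(r['score'],2)) for r in mark_of(c,q)])
print(status.state())
E
```

```text
scene {'fx': 390.8847176843217, 'fy': 390.8847176843217, 'cx': 318.75766413117725, 'cy': 202.0834078538359, 'position': array([0.0961, 0.4401, 0.4576]), 'attitude': array([[-0.8455, -0.1879,  0.4998],
       [-0.5333,  0.3446, -0.7726],
       [-0.027 , -0.9198, -0.3915]])}
basket_handle [(array([237.8, 299.6]), 0.65), (array([288.7, 268.6]), 0.6)]
basket [(array([318.8, 267.8]), 0.83), (array([277.3, 301.3]), 0.7)]
drip_stand [(array([281.5, 291.2]), 0.78)]
hook_place [(array([226.7, 298.7]), 0.75)]
bar_clamp []
bath [(array([243.3, 377.5]), 0.81)]
loupe_a [(array([254.9, 314.5]), 0.55)]
block_a [(array([244.2, 296.3]), 0.54), (array([229.5, 299.6]), 0.43)]
charcoal_a [(array([208.3, 338.9]), 0.6), (array([244.7, 375.3]), 0.21)]
top {'fx': 482.84693100149633, 'fy': 482.84693100149633, 'cx': 322.9032899546989, 'cy': 207.686913416797, 'position': array([ 0.246 , -0.1149,  1.1207]), 'attitude': array([[-0.3453, -0.8974,  0.2745],
       [-0.9385,  0.3284, -0.107 ],
       [ 0.0059, -0.2946, -0.9556]])}
basket_handle [(array([274.3, 224.8]), 0.65), (array([250.8, 266.7]), 0.56)]
basket 
[... 560 characters left out ...]
0.0002, -0.9489, -0.3155,  0.0821],
       [ 1.    , -0.0002,  0.    , -0.0004],
       [ 0.    ,  0.    ,  0.    ,  1.    ]])}
{'time_s': 1.05, 'joints': array([-1.3262,  0.4111, -0.0127,  1.5962,  0.0056,  1.1343, -0.0822]), 'dq': array([ 0.0014, -0.0002, -0.001 , -0.0004,  0.0001,  0.002 , -0.0001]), 'effort': array([ -0.0006, -60.0422,   0.6805, -29.9751,   0.014 ,   0.0018,
        -0.    ]), 'position': array([0.1923, 0.5947, 0.2313]), 'eef_rot': array([[ 0.    , -0.9515,  0.3077],
       [-0.    ,  0.3077,  0.9515],
       [-1.    , -0.    ,  0.    ]]), 'contact_force': array([-0.5253,  1.1464,  0.3326]), 'torque': array([ 0.0421, -0.0229, -0.0063]), 'grip_width': 0.08560358766824235}
```

View pics/scene0.png

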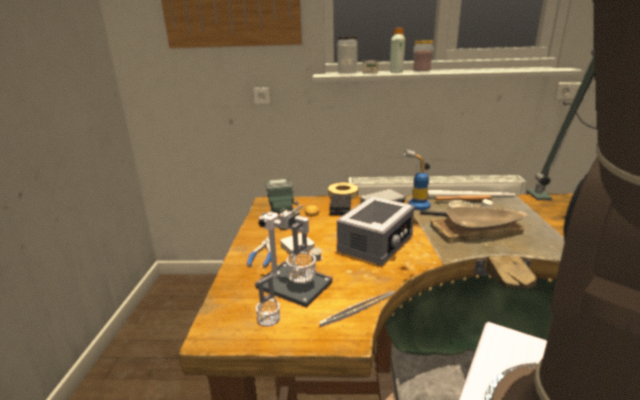

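View pics/top0.png

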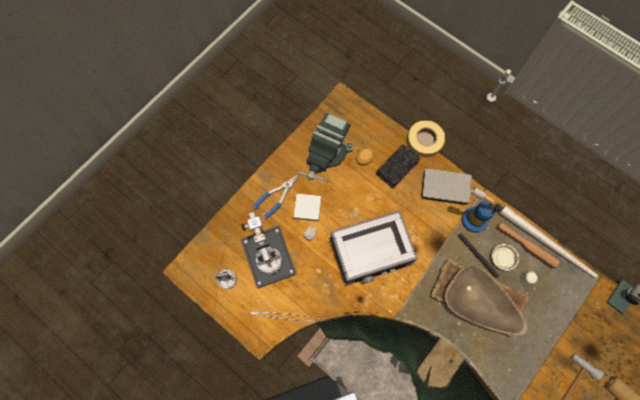

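View pics/wrist0.png

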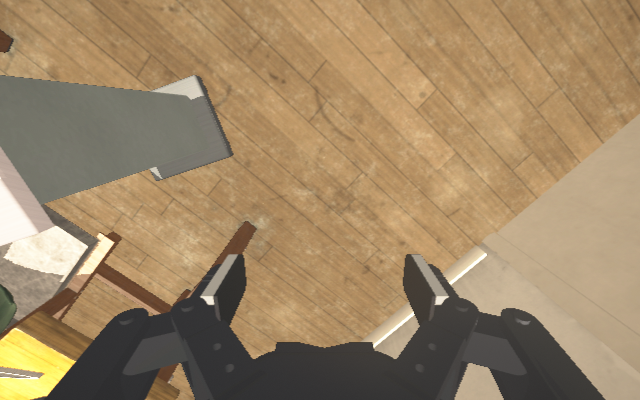

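The hook stand (top ~(268,257), scene ~(292,250)) carries the basket. A free look-alike stands at top (226,279), and the bath is at top (373,247). Next I'll zoom in and triangulate.

```bash
python3 - <<'E'
from h import *
np.set_printoptions(precision=4,suppress=True)
S=cam('scene');T=cam('top')
a=cv2.imread('pics/scene0.png')[180:340,210:420]; b=cv2.imread('pics/top0.png')[140:300,200:420]
cv2.imwrite('pics/z0.png',np.vstack([cv2.resize(a,(393,300),interpolation=3),cv2.resize(b,(393,300),interpolation=3)]))
cv2.imwrite('pics/z1.png',cv2.resize(a[20:130,30:120],None,fx=6,fy=5.4,interpolation=2))
cv2.imwrite('pics/z2.png',cv2.resize(b[60:155,10:110],None,fx=6,fy=6,interpolation=2))
for n,s,t in [('handle',(237.8,299.6),(250.8,266.7)),('basket',(277.3,301.3),(263.4,272.5)),('stand',(281.5,291.2),(257.5,268.9)),('hook',(226.7,298.7),(254,265.1)),('bath',(243.3,377.5),(251,372.2))]:
    print(n,tri([ray(S,s),ray(T,t)]), 'topz0',onz(T,t,0),'scz0',onz(S,s,0))
print('block',onz(T,(206.9,309.1),0),'char',onz(T,(169.5,400.8),0),'loupe',onz(T,(234,310),0.01))
print('handle2', tri([ray(S,(288.7,268.6)),ray(T,(274.3,224.8))]))
for q in ['drip_stand','basket','bath']:
    for c in ['top','scene']:
        print(q,c,[(r['box'],round(r['score'],2),r['mask'].sum()) for r in masks_of(c,q)])
E
```

```text
handle (array([ 0.4844, -0.084 ,  0.1095]), [np.float64(0.003329023236883982), np.float64(0.0033290232368840037)]) topz0 [ 0.5135 -0.0789  0.    ] scz0 [ 0.6018 -0.2497  0.    ]
basket (array([ 0.4771, -0.0819,  0.024 ]), [np.float64(0.0021170944322739865), np.float64(0.00211709443227391)]) topz0 [ 0.4803 -0.0822  0.    ] scz0 [ 0.5005 -0.1103  0.    ]
stand (array([ 0.4974, -0.0773,  0.0097]), [np.float64(0.0034948515565644362), np.float64(0.0034948515565644787)]) topz0 [ 0.4965 -0.0787  0.    ] scz0 [ 0.5098 -0.0877  0.    ]
hook (array([ 0.476 , -0.0778,  0.1368]), [np.float64(0.00046043456324437835), np.float64(0.0004604345632442896)]) topz0 [ 0.5075 -0.073   0.    ] scz0 [ 0.6388 -0.2987  0.    ]
bath (array([ 0.4245, -0.3132,  0.0027]), [np.float64(0.002455159962957389), np.float64(0.0024551599629573225)]) topz0 [ 0.4272 -0.3129  0.    ] scz0 [ 0.424  -0.3182  0.    ]
block [ 0.5813 -0.2096  0.    ] char [ 0.5947 -0.4571  0.    ] loupe [ 0.5144 -0.1881  0.01  ]
handle2 (array([0.4782, 0.0206, 0.0615]), [np.float64(0.002656126122920008), np.float64(0.0026561261229200153)])
drip_stand top [([242.9, 212.6, 297.3, 288.9], 0.7, np.int64(2061))]
drip_stand scene [([257.0, 211.7, 331.5, 306.2], 0.65, np.int64(2283))]
basket top [([255.8, 246.4, 280.9, 275.1], 0.65, np.int64(442)), ([215.4, 268.6, 239.1, 290.9], 0.56, np.int64(324))]
basket scene [([283.7, 222.1, 319.8, 282.4], 0.77, np.int64(1017)), ([254.6, 274.3, 279.8, 324.8], 0.67, np.int64(809))]
bath top []
bath scene [([338.0, 195.8, 411.8, 260.3], 0.73, np.int64(3821)), ([286.7, 223.4, 319.1, 284.6], 0.42, np.int64(1059))]
```

View pics/z1.png

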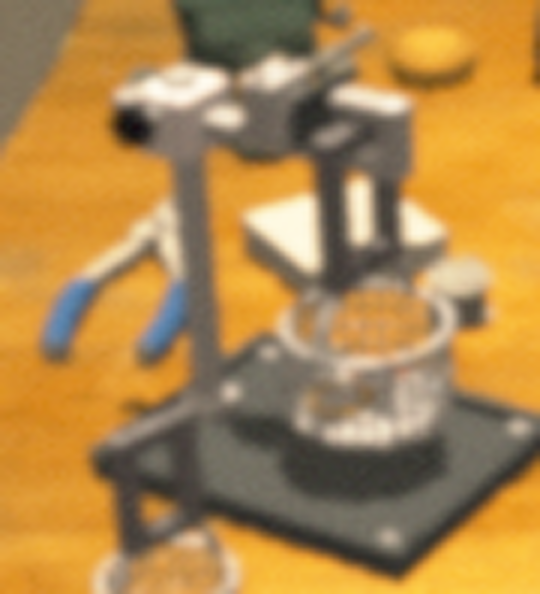

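View pics/z2.png

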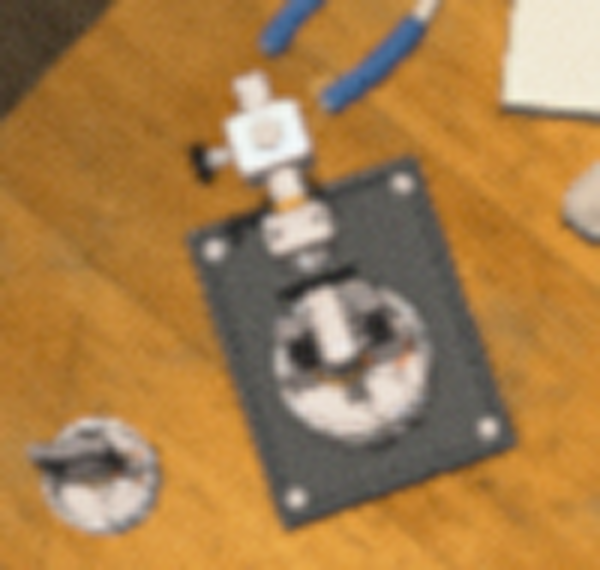

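```bash
python3 - <<'E'
from h import *
np.set_printoptions(precision=4,suppress=True)
T=cam('top')
c=[onz(T,(200+v/6,210+u/6),0.008) for u,v in [(190,235),(415,160),(515,440),(290,527)]]
c=np.array(c);print(c,c.mean(0))
# long axis: from front (3,2) to back (0,1)
d=(c[0]+c[1]-c[2]-c[3])/2; print(np.linalg.norm(d),np.degrees(np.arctan2(d[1],d[0])))
d=(c[0]+c[3]-c[1]-c[2])/2; print(np.linalg.norm(d),np.degrees(np.arctan2(d[1],d[0]))-90)
b=[onz(T,p,0.085) for p in [(244,332),(213,402),(248,415),(279,345)]]; b=np.array(b);print(b,b.mean(0))
for i in range(4): e=b[(i+1)%4]-b[i]; print(np.linalg.norm(e),np.degrees(np.arctan2(e[1],e[0])))
a=cv2.imread('pics/top0.png')[195:300,310:440]
cv2.imwrite('pics/z3.png',cv2.resize(a,None,fx=5,fy=5,interpolation=2))
E
```

```text
[[ 0.5585 -0.0324  0.008 ]
 [ 0.557  -0.1253  0.008 ]
 [ 0.438  -0.1258  0.008 ]
 [ 0.436  -0.0341  0.008 ]] [ 0.4974 -0.0794  0.008 ]
0.12077065360025159 0.4927036551642237
0.0922931227224315 0.12730555494515272
[[ 0.4584 -0.2208  0.085 ]
 [ 0.4709 -0.3929  0.085 ]
 [ 0.3874 -0.3884  0.085 ]
 [ 0.3768 -0.2201  0.085 ]] [ 0.4234 -0.3056  0.085 ]
0.17254938948704102 -85.8277951907278
0.08364184090553925 176.9371929687734
0.16868772462283843 93.61452844530662
0.08160657726606421 -0.5118970155135344
```

View pics/z3.png

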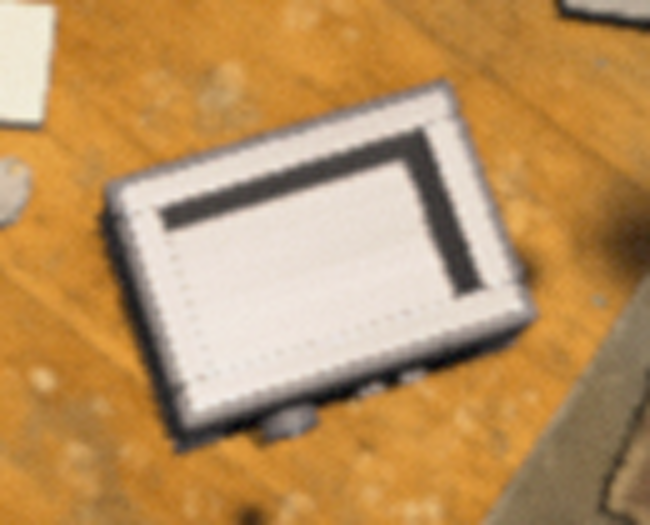

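```bash
cat >> h.py <<'E'
from scipy.spatial.transform import Rotation as Ro
RT=np.array([[0,-1,0],[0,0,1],[-1,0,0]],float)
def goto(p,yaw=0.):
    """row (turn deg, shift) from the measured pose"""
    s=status.state();R=np.array(s['eef_rot']);G=Ro.from_euler('z',yaw,degrees=True).as_matrix()@RT
    return np.r_[Ro.from_matrix(R.T@G).as_rotvec(degrees=True),R.T@(np.array(p)-s['position'])]
E
python3 - <<'E'
from h import *
np.set_printoptions(precision=4,suppress=True)
print(goto([0.45,-0.08,0.33]))
T=cam('top')
b=np.array([onz(T,(195+v/5,310+u/5),0.085) for u,v in [(110,187),(445,85),(533,312),(185,430)]]);print(b,b.mean(0))
for i in range(4): e=b[(i+1)%4]-b[i]; print(np.linalg.norm(e),np.degrees(np.arctan2(e[1],e[0])))
E
```

```text
[-17.9189   0.0002  -0.0011  -0.0987  -0.4528  -0.5627]
[[ 0.4829 -0.23    0.085 ]
 [ 0.4754 -0.3875  0.085 ]
 [ 0.367  -0.3834  0.085 ]
 [ 0.3713 -0.2226  0.085 ]] [ 0.4242 -0.3059  0.085 ]
0.15767527958316707 -92.7394759158505
0.10846639268010722 177.8320829672787
0.16087728978801102 88.47659985640578
0.11189468818145283 -3.8065379743482386
```

Call:
jog_arm --plan '[[[-5,0,0,-0.0987,-0.06,-0.07,0.085],[-10,0,0,-0.0987,-0.15,-0.18,0.085],[-18,0,0,-0.0987,-0.4528,-0.5627,0.085],[-18,0,0,-0.0987,-0.4528,-0.5627,0.085],[-18,0,0,-0.0987,-0.4528,-0.5627,0.085],[-18,0,0,-0.0987,-0.4528,-0.5627,0.085],[-18,0,0,-0.0987,-0.4528,-0.5627,0.085],[-18,0,0,-0.0987,-0.4528,-0.5627,0.085],[-18,0,0,-0.0987,-0.4528,-0.5627,0.085],[-18,0,0,-0.0987,-0.4528,-0.5627,0.085],[-18,0,0,-0.0987,-0.4528,-0.5627,0.085],[-18,0,0,-0.0987,-0.4528,-0.5627,0.085]]]'

```text
time_s: 2.35
position: [0.3655, 0.1414, 0.3104]
eef_rot: [[0.001, -1.0, -0.001], [0.001, -0.001, 1.0], [-1.0, -0.001, 0.001]]
contact_force: [1.0, 0.2, 0.2]
grip_width: 0.0852
```

```bash
python3 - <<'E'
from h import *
np.set_printoptions(precision=4,suppress=True)
print(status.state()); print(goto([0.44,-0.08,0.33]))
E
```

```text
{'time_s': 2.35, 'joints': array([-0.7802, -0.0889,  0.2687,  2.0045,  0.0245,  1.2218,  1.0511]), 'dq': array([ 0.5252, -0.1396,  0.6618,  0.0015,  0.0945,  0.1103,  1.1454]), 'effort': array([ -3.4119, -23.6937,  -3.389 , -29.8217,  -0.2325,   0.1719,
        -1.9747]), 'position': array([0.3655, 0.1414, 0.3104]), 'eef_rot': array([[ 0.0008, -1.    , -0.0013],
       [ 0.0011, -0.0013,  1.    ],
       [-1.    , -0.0008,  0.0011]]), 'contact_force': array([1.0129, 0.1544, 0.168 ]), 'torque': array([ 0.0259, -0.0951,  0.0354]), 'grip_width': 0.08524830973761365}
[ 0.0745  0.0608  0.0439 -0.0198 -0.0743 -0.2215]
```

Call:
jog_arm --plan '[[[0,0,0,-0.01,-0.07,-0.2215,0.085],[0,0,0,-0.01,-0.07,-0.2215,0.085],[0,0,0,-0.01,-0.07,-0.2215,0.085],[0,0,0,-0.01,-0.07,-0.2215,0.085],[0,0,0,-0.01,-0.07,-0.2215,0.085],[0,0,0,-0.01,-0.07,-0.2215,0.085],[0,0,0,-0.01,-0.07,-0.2215,0.085],[0,0,0,-0.01,-0.07,-0.2215,0.085],[0,0,0,-0.01,-0.07,-0.2215,0.085]]]'

```text
time_s: 3.1
position: [0.4353, -0.0772, 0.3197]
eef_rot: [[-0.0, -1.0, -0.002], [0.0, -0.002, 1.0], [-1.0, 0.0, 0.0]]
contact_force: [-0.0, 0.6, -0.4]
grip_width: 0.085
```

```bash
python3 - <<'E'
from h import *
np.set_printoptions(precision=4,suppress=True)
s,im=snap('wrist','w1'); print(s['position'],s['joints'],s['contact_force']); W=cam('wrist',s)
for q in ['basket_handle','basket','drip_stand','hook_place','bar_clamp','bath']:
    print(q,[(np.round(r['at'],1),round(r['score'],2),onz(W,r['at'],z)) for r in mark_of('wrist',q) for z in [dict(basket_handle=.11,basket=.025,drip_stand=0,hook_place=.13,bar_clamp=.13,bath=0)[q]]])
E
```

```text
[ 0.4353 -0.0772  0.3197] [-0.5379 -0.0108  0.6108  1.9111  0.0061  1.2397  1.6434] [-0.0341  0.6278 -0.3897]
basket_handle [(array([196.3, 390.8]), 0.82, array([0.4623, 0.0118, 0.11  ])), (array([206.7, 320.3]), 0.81, array([ 0.4772, -0.0824,  0.11  ]))]
basket [(array([188.7, 322.5]), 0.85, array([ 0.4758, -0.0798,  0.025 ])), (array([185.5, 382.9]), 0.65, array([0.4702, 0.019 , 0.025 ]))]
drip_stand [(array([196.2, 323. ]), 0.57, array([ 0.4964, -0.0791,  0.    ]))]
hook_place [(array([211.8, 324.3]), 0.91, array([ 0.477, -0.077,  0.13 ]))]
bar_clamp [(array([261.6, 320.6]), 0.85, array([ 0.5496, -0.0819,  0.13  ])), (array([187.3, 322.6]), 0.3, array([ 0.4445, -0.0791,  0.13  ]))]
bath [(array([155.1, 184.6]), 0.64, array([ 0.4249, -0.3103, -0.    ])), (array([187.8, 321.9]), 0.4, array([ 0.4812, -0.081 ,  0.    ]))]
```

View pics/w1.png

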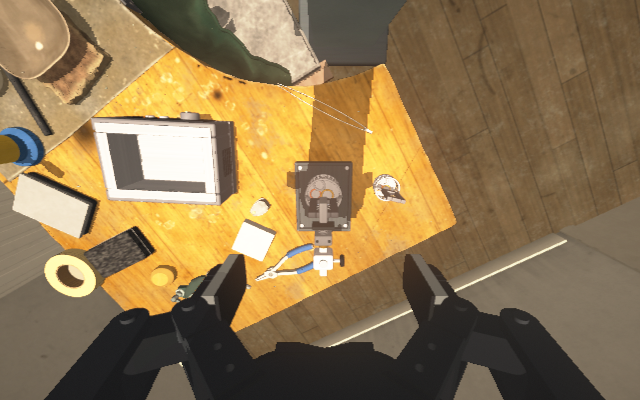

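```bash
python3 - <<'E'
from h import *
np.set_printoptions(precision=4,suppress=True)
S=cam('scene');T=cam('top')
s=dict(position=[0.4353,-0.0772,0.3197],eef_rot=[[0,-1,-.002],[0,-.002,1],[-1,0,0]]);W=cam('wrist',s)
def z1(u,v): return (200+v/5.4,240+u/6)
def z2(u,v): return (200+v/6,210+u/6)
print('post top',tri([ray(S,z1(180,80)),ray(T,z2(268,132)),ray(W,(262,322))]))
print('nose top?',tri([ray(S,z1(370,98)),ray(T,z2(338,340))]))
a=cv2.imread('pics/w1.png')[150:290,270:420]
cv2.imwrite('pics/z4.png',cv2.resize(a,None,fx=4.2,fy=4.2,interpolation=2))
E
```

```text
post top (array([ 0.5444, -0.0796,  0.1441]), [np.float64(0.0006043210822427927), np.float64(0.0018240489918946749), np.float64(0.002138775990868858)])
nose top? (array([ 0.4669, -0.0784,  0.1557]), [np.float64(0.002024004375270966), np.float64(0.002024004375271054)])
```

View pics/z4.png

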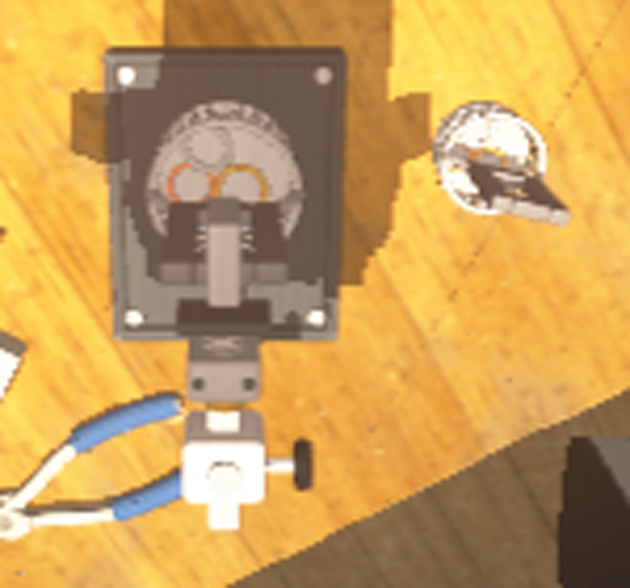

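```bash
python3 - <<'E'
from h import *
np.set_printoptions(precision=4,suppress=True)
s=status.state();W=cam('wrist',s)
for u,v in [(160,272),(290,272),(225,272),(225,300),(225,200)]: print(onz(W,(150+v/4.2,270+u/4.2),0.14))
print(goto([0.478,-0.079,0.2]),goto([0.478,-0.079,0.1]))
E
```

```text
[ 0.4776 -0.0974  0.14  ]
[ 0.4775 -0.0587  0.14  ]
[ 0.4775 -0.078   0.14  ]
[ 0.4865 -0.078   0.14  ]
[ 0.4551 -0.0781  0.14  ]
[ 0.1484  0.0113  0.0049  0.1199 -0.0425 -0.0018] [ 0.1484  0.0113  0.0049  0.2199 -0.0425 -0.0018]
```

Call:
jog_arm --plan '[[[0,0,0,0.02,-0.0425,-0.001,0.085],[0,0,0,0.06,-0.0425,-0.001,0.085],[0,0,0,0.1,-0.0425,-0.001,0.085],[0,0,0,0.13,-0.0425,-0.001,0.085],[0,0,0,0.15,-0.0425,-0.001,0.085],[0,0,0,0.17,-0.0425,-0.001,0.085],[0,0,0,0.19,-0.0425,-0.001,0.085],[0,0,0,0.21,-0.0425,-0.001,0.085],[0,0,0,0.219,-0.0425,-0.001,0.085],[0,0,0,0.219,-0.0425,-0.001,0.085],[0,0,0,0.219,-0.0425,-0.001,0.085]]]'

```text
time_s: 4.37
position: [0.4781, -0.0789, 0.101]
eef_rot: [[-0.001, -1.0, -0.001], [-0.0, -0.001, 1.0], [-1.0, 0.001, -0.0]]
contact_force: [-0.3, 0.2, -0.1]
grip_width: 0.0847
```

```bash
python3 - <<'E'
from h import *
np.set_printoptions(precision=4,suppress=True)
s,im=snap('wrist','w2'); print(s['position'],s['contact_force']); W=cam('wrist',s)
for q in ['basket_handle','hook_place']:
    print(q,[(np.round(r['at'],1),round(r['score'],2),onz(W,r['at'],.11 if q[0]=='b' else .131)) for r in mark_of('wrist',q)])
print(goto([.478,-.078,.1]))
snap('scene','s2')
E
```

```text
[ 0.4781 -0.0789  0.101 ] [-0.3103  0.2002 -0.061 ]
basket_handle [(array([268.5, 319.3]), 0.96, array([ 0.4789, -0.0816,  0.11  ])), (array([229. , 472.5]), 0.87, array([ 0.455 , -0.0012,  0.11  ]))]
hook_place [(array([289.8, 320.7]), 0.8, array([ 0.4774, -0.0806,  0.131 ]))]
[0.0784 0.0134 0.1138 0.002  0.0009 0.0009]
```

View pics/w2.png

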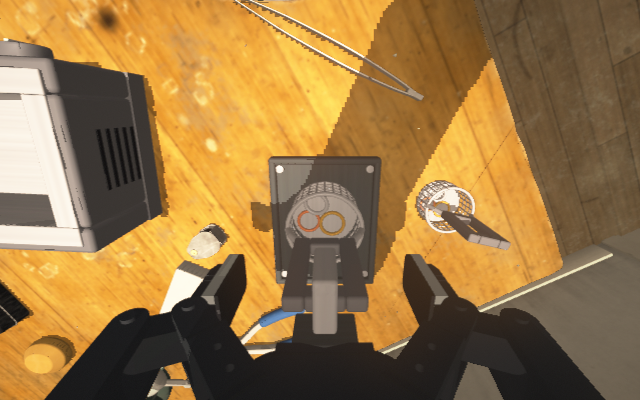

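View pics/s2.png

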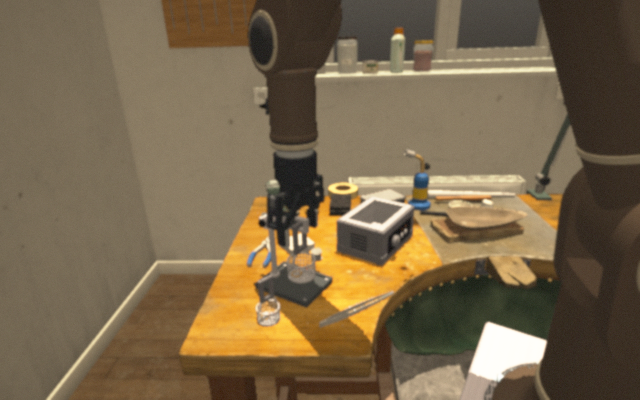

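Frame centred between the pads (frame at columns 283–368, pads symmetric about 324). Now closing.

Call:
jog_arm --plan '[[[0,0,0,0,0,0,0.06],[0,0,0,0,0,0,0.045],[0,0,0,0,0,0,0.03],[0,0,0,0,0,0,0.03],[0,0,0,0,0,0,0.03],[0,0,0,0,0,0,0.03],[0,0,0,0,0,0,0.03],[0,0,0,0,0,0,0.03]]]' --grip_force 50

```text
time_s: 5.23
position: [0.4782, -0.0788, 0.1011]
eef_rot: [[0.0, -1.0, -0.001], [0.0, -0.001, 1.0], [-1.0, -0.0, 0.0]]
contact_force: [-0.8, 1.3, 4.8]
grip_width: 0.037
```

```bash
python3 - <<'E'
from h import *
s,im=snap('wrist','w3'); print(s['position'],s['contact_force'],s['grip_width'])
E
```

```text
[ 0.47815824 -0.0788043   0.10112606] [-0.83628446  1.27461857  4.79863951] 0.03697071889856216
```

View pics/w3.png

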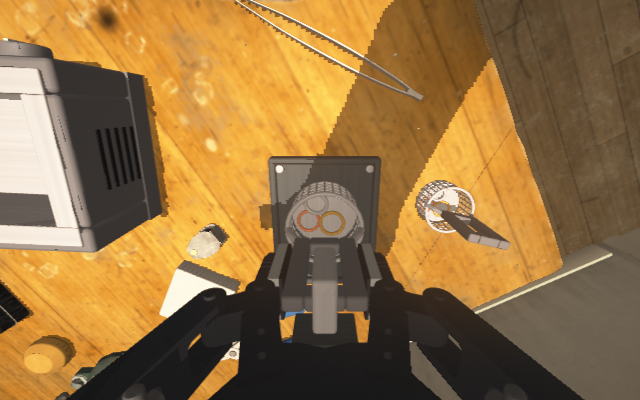

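Call:
jog_arm --plan '[[[0,0,0,-0.001,0,0,0.03],[0,0,0,-0.002,0,0,0.03],[0,0,0,-0.002,0,0,0.03],[0,0,0,-0.002,0,0,0.03],[0,0,0,-0.002,0,0,0.03]]]'

```text
time_s: 5.7
position: [0.4779, -0.0788, 0.1027]
eef_rot: [[-0.0, -1.0, -0.001], [-0.0, -0.001, 1.0], [-1.0, 0.0, -0.0]]
contact_force: [0.4, 0.5, -1.3]
grip_width: 0.0375
```

Call:
jog_arm --plan '[[[0,0,0,-0.0005,-0.001,0,0.03],[0,0,0,-0.0005,-0.002,0,0.03],[0,0,0,-0.0005,-0.003,0,0.03],[0,0,0,-0.0005,-0.003,0,0.03]]]'

```text
time_s: 6.03
position: [0.4813, -0.0788, 0.1033]
eef_rot: [[0.0, -1.0, -0.002], [-0.0, -0.002, 1.0], [-1.0, -0.0, -0.0]]
contact_force: [0.5, -0.2, -1.5]
grip_width: 0.037
```

Call:
jog_arm --plan '[[[0,0,0,0,-0.001,0,0.03],[0,0,0,0,-0.002,0,0.03],[0,0,0,0,-0.002,0,0.03]]]'

```text
time_s: 6.28
position: [0.4833, -0.0788, 0.1033]
eef_rot: [[0.0, -1.0, -0.001], [-0.0, -0.001, 1.0], [-1.0, -0.0, -0.0]]
contact_force: [0.2, -0.1, -1.6]
grip_width: 0.0376
```

Call:
jog_arm --plan '[[[0,0,0,0,-0.001,0,0.03],[0,0,0,0,-0.002,0,0.03],[0,0,0,0,-0.002,0,0.03]]]'

```text
time_s: 6.53
position: [0.485, -0.0788, 0.1033]
eef_rot: [[-0.0, -1.0, -0.001], [-0.0, -0.001, 1.0], [-1.0, 0.0, -0.0]]
contact_force: [-0.6, -0.1, -1.4]
grip_width: 0.0373
```

Call:
jog_arm --plan '[[[0,0,0,0,-0.001,0,0.03],[0,0,0,0,-0.002,0,0.03],[0,0,0,0,-0.002,0,0.03]]]'

```text
time_s: 6.78
position: [0.4867, -0.0788, 0.1032]
eef_rot: [[-0.001, -1.0, -0.001], [0.0, -0.001, 1.0], [-1.0, 0.001, 0.0]]
contact_force: [-3.3, -0.5, -0.4]
grip_width: 0.0372
```

Call:
jog_arm --plan '[[[0,0,0,0,-0.001,0,0.03],[0,0,0,0,-0.001,0,0.03],[0,0,0,0,-0.001,0,0.03]]]'

```text
time_s: 7.03
position: [0.4877, -0.0788, 0.1032]
eef_rot: [[-0.001, -1.0, -0.001], [0.0, -0.001, 1.0], [-1.0, 0.001, 0.0]]
contact_force: [-2.4, -0.6, -0.8]
grip_width: 0.0375
```

Call:
jog_arm --plan '[[[0,0,0,0,-0.001,0,0.03],[0,0,0,0,-0.001,0,0.03],[0,0,0,0,-0.001,0,0.03]]]'

```text
time_s: 7.28
position: [0.4888, -0.0788, 0.1032]
eef_rot: [[-0.001, -1.0, -0.001], [0.0, -0.001, 1.0], [-1.0, 0.001, 0.0]]
contact_force: [-3.0, -1.0, -1.5]
grip_width: 0.0372
```

Call:
jog_arm --plan '[[[0,0,0,0,-0.001,0,0.03],[0,0,0,0,-0.001,0,0.03],[0,0,0,0,-0.001,0,0.03]]]'

```text
time_s: 7.53
position: [0.4899, -0.0788, 0.1032]
eef_rot: [[-0.0, -1.0, -0.001], [0.0, -0.001, 1.0], [-1.0, 0.0, 0.0]]
contact_force: [-3.7, -0.7, -0.8]
grip_width: 0.0375
```

Call:
jog_arm --plan '[[[0,0,0,0,-0.001,0,0.03],[0,0,0,0,-0.001,0,0.03],[0,0,0,0,-0.001,0,0.03]]]'

```text
time_s: 7.78
position: [0.4909, -0.0788, 0.1032]
eef_rot: [[-0.0, -1.0, -0.001], [0.0, -0.001, 1.0], [-1.0, 0.0, 0.0]]
contact_force: [-5.1, -0.4, -2.2]
grip_width: 0.0372
```

Call:
jog_arm --plan '[[[0,0,0,0,-0.0006,0,0.03],[0,0,0,0,-0.0006,0,0.03],[0,0,0,0,-0.0006,0,0.03]]]'

```text
time_s: 8.03
position: [0.491, -0.0788, 0.1032]
eef_rot: [[-0.001, -1.0, -0.001], [0.0, -0.001, 1.0], [-1.0, 0.001, 0.0]]
contact_force: [-6.3, -0.6, -1.2]
grip_width: 0.0372
```

Call:
jog_arm --plan '[[[0,0,0,0,-0.0005,0,0.03],[0,0,0,0,-0.0005,0,0.03],[0,0,0,0,-0.0005,0,0.03]]]'

```text
time_s: 8.28
position: [0.491, -0.0788, 0.1032]
eef_rot: [[-0.002, -1.0, -0.001], [0.0, -0.001, 1.0], [-1.0, 0.002, 0.0]]
contact_force: [-7.2, 0.6, 1.8]
grip_width: 0.0371
```

The keeper is solid: x has stopped at 0.4910 and force rises to about 7 N. Now lifting gently.

Call:
jog_arm --plan '[[[0,0,0,-0.001,0,0,0.03],[0,0,0,-0.002,0,0,0.03],[0,0,0,-0.003,0,0,0.03],[0,0,0,-0.004,0,0,0.03]]]'

```text
time_s: 8.62
position: [0.4909, -0.0787, 0.1067]
eef_rot: [[-0.002, -1.0, -0.001], [0.0, -0.001, 1.0], [-1.0, 0.002, 0.0]]
contact_force: [-6.0, -0.2, -4.9]
grip_width: 0.037
```

Call:
jog_arm --plan '[[[0,0,0,-0.001,0,0,0.03],[0,0,0,-0.002,0,0,0.03],[0,0,0,-0.003,0,0,0.03],[0,0,0,-0.004,0,0,0.03]]]'

```text
time_s: 8.95
position: [0.4909, -0.0786, 0.1107]
eef_rot: [[-0.003, -1.0, -0.001], [0.0, -0.001, 1.0], [-1.0, 0.003, 0.0]]
contact_force: [-6.2, 0.3, -5.2]
grip_width: 0.0374
```

Call:
jog_arm --plan '[[[0,0,0,-0.001,0,0,0.03],[0,0,0,-0.002,0,0,0.03],[0,0,0,-0.0035,0,0,0.03],[0,0,0,-0.005,0,0,0.03],[0,0,0,-0.006,0,0,0.03],[0,0,0,-0.007,0,0,0.03],[0,0,0,-0.008,0,0,0.03]]]'

```text
time_s: 9.53
position: [0.4909, -0.0786, 0.1187]
eef_rot: [[-0.003, -1.0, -0.001], [0.0, -0.001, 1.0], [-1.0, 0.003, 0.0]]
contact_force: [-5.0, -0.4, -5.6]
grip_width: 0.0372
```

Call:
jog_arm --plan '[[[0,0,0,-0.001,0,0,0.03],[0,0,0,-0.002,0,0,0.03],[0,0,0,-0.0035,0,0,0.03],[0,0,0,-0.005,0,0,0.03],[0,0,0,-0.006,0,0,0.03],[0,0,0,-0.007,0,0,0.03],[0,0,0,-0.008,0,0,0.03]]]'

```text
time_s: 10.12
position: [0.4909, -0.0786, 0.1267]
eef_rot: [[-0.003, -1.0, -0.001], [0.0, -0.001, 1.0], [-1.0, 0.003, 0.0]]
contact_force: [-6.4, 0.7, -4.2]
grip_width: 0.0372
```

```bash
python3 - <<'E'
from h import *
s,im=snap('wrist','w4'); print(s['position'],s['contact_force'],s['grip_width'],s['joints'])
s,im=snap('scene','s4');a=im[180:310,230:340];cv2.imwrite('pics/s4z.png',cv2.resize(a,None,fx=4.5,fy=4.5,interpolation=2))
E
```

```text
[ 0.49089221 -0.07860951  0.12669975] [-6.41388505  0.67019553 -4.18635927] 0.03717929906287557 [-0.41141076  0.358715    0.58821912  2.04211546 -0.27005036  0.81819796
  1.90659199]
```

View pics/w4.png

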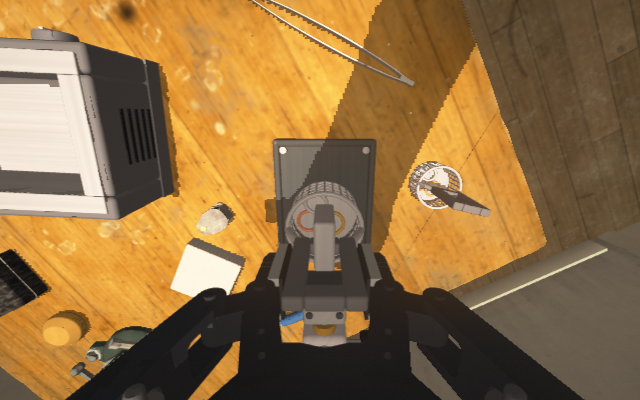

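View pics/s4z.png

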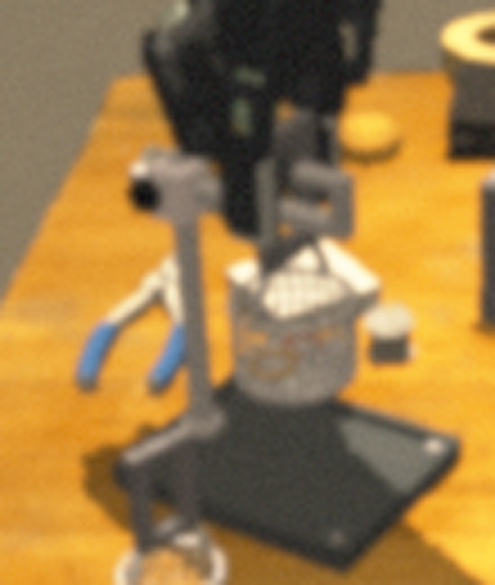

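Call:
jog_arm --plan '[[[0,0,0,0,0.003,0,0.03],[0,0,0,0,0.006,0,0.03],[0,0,0,0,0.009,0,0.03],[0,0,0,0,0.012,0,0.03],[0,0,0,0,0.015,0,0.03]]]'

```text
time_s: 10.63
position: [0.478, -0.0789, 0.1279]
eef_rot: [[0.003, -1.0, -0.001], [-0.0, -0.001, 1.0], [-1.0, -0.003, -0.0]]
contact_force: [0.7, -0.1, -0.8]
grip_width: 0.0374
```

Call:
jog_arm --plan '[[[0,0,0,0,0.003,0,0.03],[0,0,0,0,0.006,0,0.03],[0,0,0,0,0.009,0,0.03],[0,0,0,0,0.012,0,0.03],[0,0,0,0,0.012,0,0.03]]]'

```text
time_s: 11.05
position: [0.4645, -0.0789, 0.1273]
eef_rot: [[-0.0, -1.0, -0.001], [0.0, -0.001, 1.0], [-1.0, 0.0, 0.0]]
contact_force: [-0.5, -0.4, -1.7]
grip_width: 0.0371
```

Call:
jog_arm --plan '[[[0,0,0,0,0.004,0,0.03],[0,0,0,0,0.009,0,0.03],[0,0,0,0,0.014,0,0.03],[0,0,0,0,0.019,0,0.03],[0,0,0,0,0.024,0,0.03],[0,0,0,0,0.029,0,0.03],[0,0,0,0,0.034,0,0.03],[0,0,0,0,0.039,0,0.03],[0,0,0,0,0.044,0,0.03],[0,0,0,0,0.049,0,0.03],[0,0,0,0,0.054,0,0.03],[0,0,0,0,0.056,0,0.03]]]'

```text
time_s: 12.05
position: [0.4082, -0.0789, 0.1273]
eef_rot: [[-0.0, -1.0, -0.001], [0.0, -0.001, 1.0], [-1.0, 0.0, 0.0]]
contact_force: [-0.8, -0.4, -1.6]
grip_width: 0.0369
```

Call:
jog_arm --plan '[[[0,0,0,0,0.003,0,0.03],[0,0,0,0,0.003,0,0.03]]]'

```text
time_s: 12.22
position: [0.4056, -0.0789, 0.1273]
eef_rot: [[-0.0, -1.0, -0.001], [0.0, -0.001, 1.0], [-1.0, 0.0, 0.0]]
contact_force: [0.3, 0.6, -1.3]
grip_width: 0.037
```

```bash
python3 - <<'E'
from h import *
np.set_printoptions(precision=4,suppress=True)
s,im=snap('wrist','w5'); print(s['position'],s['contact_force'],s['joints'])
C={}
for c in ['scene','top']:
    snap(c,c+'5');C[c]=cam(c)
for q in ['basket','basket_handle','bath','bath']:
    r={c:mark_of(c,q) for c in C}; W=mark_of('wrist',q)
    for n,l in list(r.items())+[('wrist',W)]: print(q,n,[(np.round(x['at'],1),round(x['score'],2)) for x in l])
E
```

```text
[ 0.4056 -0.0789  0.1273] [ 0.2616  0.6135 -1.2931] [-0.4703  0.2074  0.6255  2.2291 -0.1777  0.7517  1.8475]
basket scene [(array([276.5, 331.1]), 0.85), (array([319.5, 269.1]), 0.73)]
basket top [(array([289.9, 279.7]), 0.43)]
basket wrist [(array([255.2, 418.2]), 0.94), (array([212.1, 325.6]), 0.72), (array([286.6, 228.7]), 0.22)]
basket_handle scene [(array([232.5, 333.9]), 0.79), (array([286.5, 269.4]), 0.56)]
basket_handle top [(array([282.7, 273.8]), 0.35)]
basket_handle wrist [(array([268.8, 322.1]), 0.93), (array([291.6, 446.1]), 0.55)]
bath scene [(array([243.9, 376.8]), 0.94)]
bath top [(array([250.7, 372.2]), 0.62)]
bath wrist [(array([210.6, 103.8]), 0.91)]
bath scene [(array([243.9, 376.8]), 0.94)]
bath top [(array([250.7, 372.2]), 0.62)]
bath wrist [(array([210.6, 103.8]), 0.91)]
```

View pics/scene5.png

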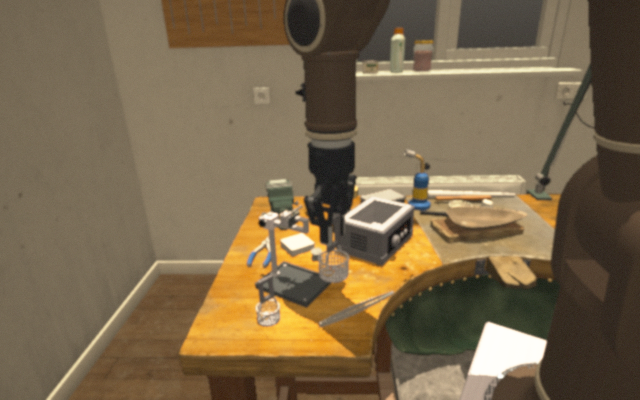

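View pics/w5.png

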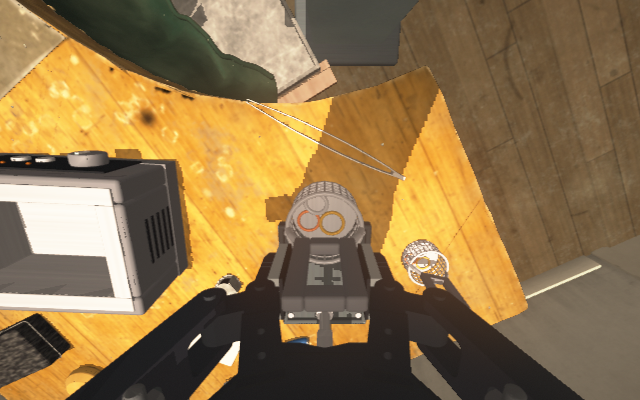

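The basket is off the hook and upright, held at scene (334,262). Next: raise, then go across to the bath.

Call:
jog_arm --plan '[[[0,0,0,-0.01,0,0,0.03],[0,0,0,-0.025,0,0,0.03],[0,0,0,-0.04,0,0,0.03],[0,0,0,-0.055,0,0,0.03],[0,0,0,-0.07,0,0,0.03],[0,0,0,-0.08,0,0,0.03],[0,0,0,-0.085,0,0,0.03],[0,0,0,-0.085,0,0,0.03]]]'

```text
time_s: 13.63
position: [0.4067, -0.0789, 0.2131]
eef_rot: [[0.002, -1.0, -0.001], [0.001, -0.001, 1.0], [-1.0, -0.002, 0.001]]
contact_force: [0.2, 0.6, -2.4]
grip_width: 0.037
```

Call:
jog_arm --plan '[[[0,0,0,0,0,-0.01,0.03],[0,0,0,0,-0.002,-0.025,0.03],[0,0,0,0,-0.005,-0.045,0.03],[0,0,0,0,-0.007,-0.065,0.03],[0,0,0,0,-0.009,-0.085,0.03],[0,0,0,0,-0.011,-0.105,0.03],[0,0,0,0,-0.013,-0.125,0.03],[0,0,0,0,-0.015,-0.145,0.03],[0,0,0,0,-0.017,-0.165,0.03],[0,0,0,0,-0.019,-0.185,0.03],[0,0,0,0,-0.019,-0.205,0.03],[0,0,0,0,-0.019,-0.22,0.03]]]'

```text
time_s: 14.63
position: [0.4249, -0.3004, 0.2112]
eef_rot: [[-0.002, -1.0, -0.001], [-0.0, -0.001, 1.0], [-1.0, 0.002, -0.0]]
contact_force: [-0.4, 0.4, -0.9]
grip_width: 0.0373
```

Call:
jog_arm --plan '[[[0,0,0,0,0,-0.007,0.03],[0,0,0,0,0,-0.009,0.03],[0,0,0,0,0,-0.009,0.03],[0,0,0,0,0,-0.009,0.03]]]'

```text
time_s: 14.97
position: [0.4254, -0.3069, 0.2118]
eef_rot: [[-0.001, -1.0, -0.002], [0.001, -0.002, 1.0], [-1.0, 0.001, 0.001]]
contact_force: [0.1, -0.3, -0.5]
grip_width: 0.0371
```

```bash
python3 - <<'E'
from h import *
np.set_printoptions(precision=4,suppress=True)
s,im=snap('wrist','w6'); print(s['position'],s['contact_force'],s['joints'],s['eef_rot'])
R={'wrist':cam('wrist',s)}
for c in ['scene','top']:
    snap(c,c+'6');R[c]=cam(c)
for q in ['basket','basket_handle','bath']:
    for c in R: print(q,c,[(np.round(x['at'],1),round(x['score'],2), onz(R[c],x['at'],0)) for x in mark_of(c,q)])
E
```

```text
[ 0.4254 -0.3069  0.2118] [ 0.0725 -0.261  -0.4903] [-0.0892  0.3145  0.7798  1.8997 -0.2568  1.0305  2.3728] [[-0.0007 -1.     -0.002 ]
 [ 0.0009 -0.002   1.    ]
 [-1.      0.0007  0.0009]]
basket wrist [(array([213.6, 325.8]), 0.67, array([ 0.4779, -0.3044,  0.    ])), (array([208.3, 566.3]), 0.65, array([0.4697, 0.0236, 0.    ]))]
basket scene [(array([188.1, 377.1]), 0.96, array([ 0.576 , -0.6506,  0.    ])), (array([319.4, 270.3]), 0.81, array([0.4738, 0.0247, 0.    ])), (array([244.5, 376.7]), 0.47, array([ 0.4232, -0.312 ,  0.    ]))]
basket top [(array([280.2, 228.5]), 0.68, array([0.478, 0.026, 0.   ]))]
basket_handle wrist [(array([229.1, 614.3]), 0.8, array([0.5005, 0.0994, 0.    ])), (array([269.9, 322.1]), 0.69, array([ 0.5666, -0.3096,  0.    ]))]
basket_handle scene [(array([149.3, 376.6]), 0.91, array([ 0.7708, -1.0742,  0.    ])), (array([287.6, 267.4]), 0.89, array([ 0.5386, -0.0469,  0.    ]))]
basket_handle top [(array([276.7, 223.9]), 0.87, array([0.4895, 0.0336, 0.    ]))]
bath wrist [(array([175. , 323.6]), 0.71, array([ 0.4239, -0.3075,  0.    ])), (array([227.1, 484.7]), 0.45, array([ 0.4978, -0.0826,  0.    ]))]
bath scene [(array([243.9, 375.3]), 0.97, array([ 0.4273, -0.313 ,  0.    ]))]
bath top []
```

View pics/w6.png

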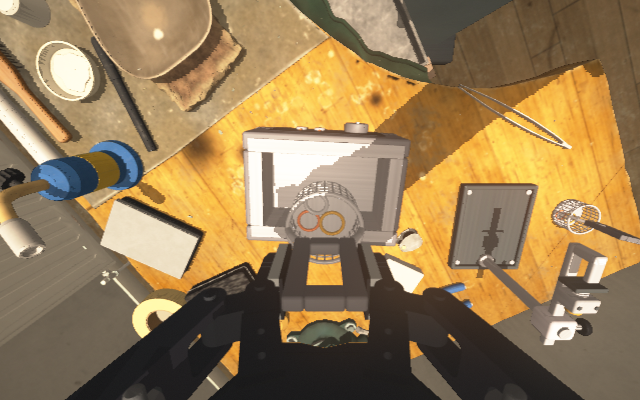

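View pics/scene6.png

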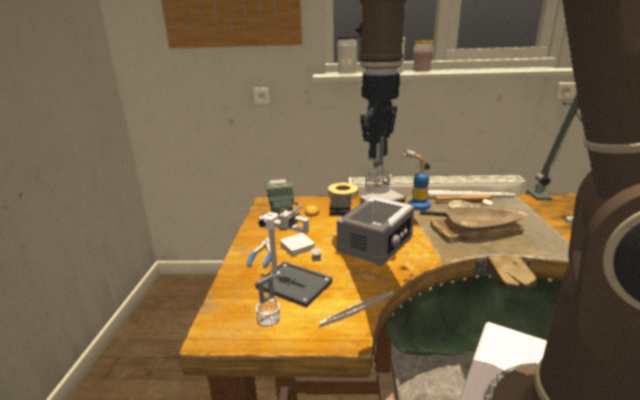

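```bash
python3 - <<'E'
from h import *
np.set_printoptions(precision=4,suppress=True)
s=status.state();W=cam('wrist',s);S=cam('scene');print(s['position'])
print(tri([ray(S,(149.3,376.6)),ray(W,(269.9,322.1))]),tri([ray(S,(188.1,377.1)),ray(W,(213.6,325.8))]))
for p in [(140,247),(140,408),(240,246),(240,400)]: print(onz(W,p,.085))
a=cv2.imread('pics/w6.png')[110:280,220:430];cv2.imwrite('pics/w6z.png',cv2.resize(a,None,fx=3.5,fy=3.5,interpolation=2))
E
```

```text
[ 0.4255 -0.3079  0.2124]
(array([ 0.4261, -0.3083,  0.2297]), [np.float64(0.00372475896685322), np.float64(0.0037247589668532614)]) (array([ 0.424 , -0.3065,  0.1442]), [np.float64(0.0006324832222843168), np.float64(0.0006324832222842461)])
[ 0.3707 -0.3819  0.085 ]
[ 0.3705 -0.2278  0.085 ]
[ 0.4765 -0.3922  0.085 ]
[ 0.4763 -0.2261  0.085 ]
```

View pics/w6z.png

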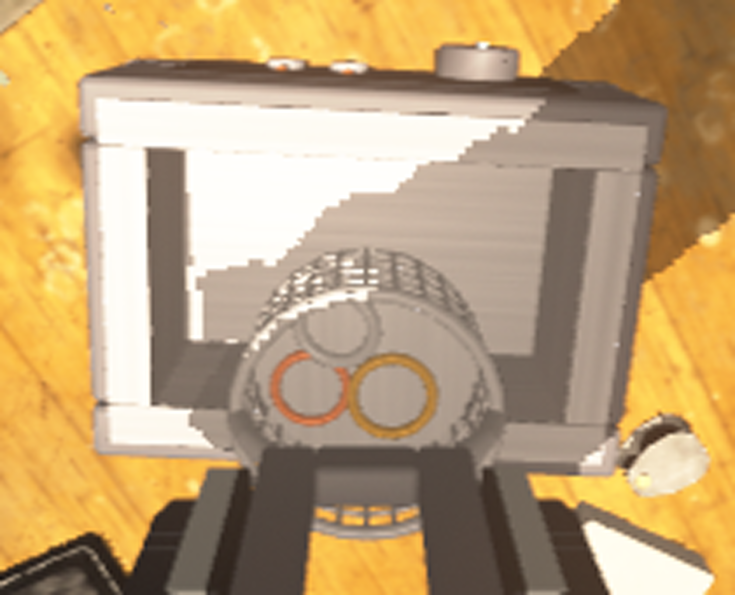

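```bash
python3 - <<'E'
from h import *
np.set_printoptions(precision=4,suppress=True)
s=status.state();W=cam('wrist',s)
b=np.array([onz(W,(110+v/3.5,220+u/3.5),.085) for u,v in [(148,148),(597,168),(565,422),(153,404)]]);print(b,b.mean(0))
E
```

```text
[[ 0.3823 -0.3681  0.085 ]
 [ 0.3877 -0.2431  0.085 ]
 [ 0.4652 -0.2469  0.085 ]
 [ 0.4594 -0.3719  0.085 ]] [ 0.4237 -0.3075  0.085 ]
```

Call:
jog_arm --plan '[[[0,0,0,0.01,0.0015,0,0.03],[0,0,0,0.025,0.0015,0,0.03],[0,0,0,0.04,0.0015,0,0.03],[0,0,0,0.055,0.0015,0,0.03],[0,0,0,0.07,0.0015,0,0.03],[0,0,0,0.08,0.0015,0,0.03],[0,0,0,0.09,0.0015,0,0.03],[0,0,0,0.098,0.0015,0,0.03],[0,0,0,0.1,0.0015,0,0.03],[0,0,0,0.1,0.0015,0,0.03]]]'

```text
time_s: 16.4
position: [0.4237, -0.3079, 0.1119]
eef_rot: [[-0.001, -1.0, -0.001], [0.0, -0.001, 1.0], [-1.0, 0.001, 0.0]]
contact_force: [0.1, 0.4, -2.4]
grip_width: 0.0372
```

Call:
jog_arm --plan '[[[0,0,0,0.002,0,0,0.03],[0,0,0,0.004,0,0,0.03],[0,0,0,0.006,0,0,0.03],[0,0,0,0.007,0,0,0.03],[0,0,0,0.007,0,0,0.03]]]'

```text
time_s: 16.82
position: [0.424, -0.3079, 0.1053]
eef_rot: [[0.0, -1.0, -0.001], [0.0, -0.001, 1.0], [-1.0, -0.0, 0.0]]
contact_force: [-0.1, 0.1, -1.7]
grip_width: 0.0372
```

Call:
jog_arm --plan '[[[0,0,0,0.001,0,0,0.03],[0,0,0,0.002,0,0,0.03],[0,0,0,0.003,0,0,0.03],[0,0,0,0.003,0,0,0.03]]]'

```text
time_s: 17.15
position: [0.4239, -0.3079, 0.1022]
eef_rot: [[-0.0, -1.0, -0.001], [0.0, -0.001, 1.0], [-1.0, 0.0, 0.0]]
contact_force: [-0.5, -0.4, -1.2]
grip_width: 0.0369
```

Call:
jog_arm --plan '[[[0,0,0,0.001,0,0,0.03],[0,0,0,0.002,0,0,0.03],[0,0,0,0.002,0,0,0.03]]]'

```text
time_s: 17.4
position: [0.4239, -0.3078, 0.1001]
eef_rot: [[-0.0, -1.0, -0.001], [0.0, -0.001, 1.0], [-1.0, 0.0, 0.0]]
contact_force: [-0.2, 0.1, -1.2]
grip_width: 0.0374
```

Call:
jog_arm --plan '[[[0,0,0,0.001,0,0,0.03],[0,0,0,0.002,0,0,0.03],[0,0,0,0.002,0,0,0.03]]]'

```text
time_s: 17.65
position: [0.4238, -0.3078, 0.0981]
eef_rot: [[-0.0, -1.0, -0.001], [0.0, -0.001, 1.0], [-1.0, 0.0, 0.0]]
contact_force: [0.7, 0.8, -1.6]
grip_width: 0.0372
```

Call:
jog_arm --plan '[[[0,0,0,0.001,0,0,0.03],[0,0,0,0.001,0,0,0.03],[0,0,0,0.001,0,0,0.03]]]'

```text
time_s: 17.9
position: [0.4239, -0.3079, 0.0973]
eef_rot: [[-0.0, -1.0, -0.001], [0.0, -0.001, 1.0], [-1.0, 0.0, 0.0]]
contact_force: [0.0, 0.0, -1.6]
grip_width: 0.0373
```

Call:
jog_arm --plan '[[[0,0,0,0.001,0,0,0.03],[0,0,0,0.001,0,0,0.03],[0,0,0,0.001,0,0,0.03]]]'

```text
time_s: 18.15
position: [0.4239, -0.3079, 0.0963]
eef_rot: [[-0.0, -1.0, -0.001], [0.0, -0.001, 1.0], [-1.0, 0.0, 0.0]]
contact_force: [0.0, -0.5, -1.7]
grip_width: 0.0372
```

Call:
jog_arm --plan '[[[0,0,0,0.001,0,0,0.03],[0,0,0,0.001,0,0,0.03],[0,0,0,0.001,0,0,0.03]]]'

```text
time_s: 18.4
position: [0.4239, -0.3079, 0.0953]
eef_rot: [[-0.0, -1.0, -0.001], [0.0, -0.001, 1.0], [-1.0, 0.0, 0.0]]
contact_force: [0.2, -0.4, -0.7]
grip_width: 0.0374
```

Call:
jog_arm --plan '[[[0,0,0,0.001,0,0,0.03],[0,0,0,0.001,0,0,0.03],[0,0,0,0.001,0,0,0.03]]]'

```text
time_s: 18.65
position: [0.424, -0.308, 0.0952]
eef_rot: [[0.001, -1.0, -0.001], [0.001, -0.001, 1.0], [-1.0, -0.001, 0.001]]
contact_force: [-2.9, 2.7, 11.6]
grip_width: 0.0371
```

Touchdown on the floor: z has stopped at 0.0952 and Fz jumped up. I'll back off most of that force, then open.

Call:
jog_arm --plan '[[[0,0,0,-0.0007,0,0,0.03],[0,0,0,-0.0007,0,0,0.03],[0,0,0,-0.0007,0,0,0.042],[0,0,0,-0.0007,0,0,0.05],[0,0,0,-0.0007,0,0,0.06],[0,0,0,-0.0007,0,0,0.07],[0,0,0,-0.0007,0,0,0.08],[0,0,0,-0.0007,0,0,0.08],[0,0,0,-0.0007,0,0,0.08],[0,0,0,-0.0007,0,0,0.08]]]'

```text
time_s: 19.48
position: [0.4239, -0.3079, 0.095]
eef_rot: [[-0.0, -1.0, -0.001], [0.0, -0.001, 1.0], [-1.0, 0.0, 0.0]]
contact_force: [-0.7, 0.7, 0.5]
grip_width: 0.08
```

```bash
python3 - <<'E'
from h import *
s,im=snap('wrist','w7'); print(s['position'],s['contact_force'],s['grip_width'])
E
```

```text
[ 0.42392855 -0.30789645  0.09500005] [-0.74694112  0.70122589  0.49670228] 0.08003866782912344
```

View pics/w7.png

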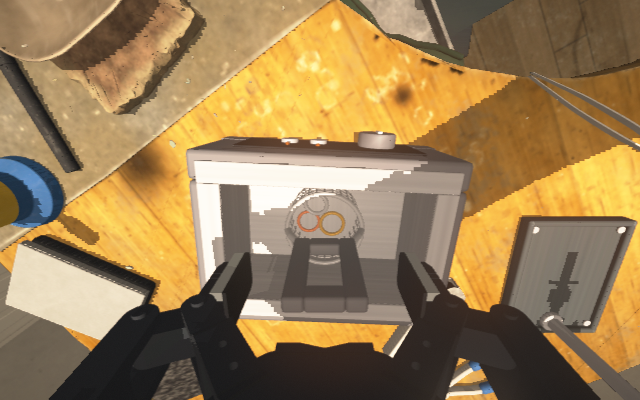

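Released, with the basket upright and the pads clear on both sides. Retreating straight up.

Call:
jog_arm --plan '[[[0,0,0,-0.005,0,0,0.08],[0,0,0,-0.015,0,0,0.08],[0,0,0,-0.03,0,0,0.08],[0,0,0,-0.05,0,0,0.08],[0,0,0,-0.08,0,0,0.08],[0,0,0,-0.11,0,0,0.08],[0,0,0,-0.14,0,0,0.08],[0,0,0,-0.17,0,0,0.08],[0,0,0,-0.18,0,0,0.08],[0,0,0,-0.18,0,0,0.08],[0,0,0,-0.18,0,0,0.08]]]'

```text
time_s: 20.45
position: [0.424, -0.3078, 0.2755]
eef_rot: [[0.001, -1.0, -0.002], [0.0, -0.002, 1.0], [-1.0, -0.001, 0.0]]
contact_force: [0.3, -0.3, 0.3]
grip_width: 0.08
```

```bash
python3 - <<'E'
from h import *
np.set_printoptions(precision=4,suppress=True)
s,im=snap('wrist','w8'); print(s['position'],s['contact_force'],s['grip_width'],s['dq']);W=cam('wrist',s)
snap('scene','s8');S=cam('scene')
for q,z in [('basket',.024),('basket_handle',.109),('bath',0)]:
    for c,C in [('wrist',W),('scene',S)]: print(q,c,[(np.round(x['at'],1),round(x['score'],2), onz(C,x['at'],z)) for x in mark_of(c,q)])
E
```

```text
[ 0.424  -0.3078  0.2755] [ 0.3283 -0.2689  0.2602] 0.07999558487549027 [ 0.0062  0.0293 -0.0121  0.0298 -0.0052 -0.0073  0.0048]
basket wrist [(array([168.9, 323. ]), 0.7, array([ 0.4231, -0.3096,  0.024 ])), (array([199.7, 533.9]), 0.59, array([0.4695, 0.0069, 0.024 ]))]
basket scene [(array([238.9, 373.6]), 0.78, array([ 0.4231, -0.293 ,  0.024 ])), (array([320.1, 268.2]), 0.57, array([0.4559, 0.0497, 0.024 ]))]
basket_handle wrist [(array([183.9, 322.7]), 0.91, array([ 0.423 , -0.3096,  0.109 ])), (array([211.5, 569. ]), 0.67, array([ 0.4566, -0.0158,  0.109 ]))]
basket_handle scene [(array([287.2, 268. ]), 0.94, array([0.4331, 0.0679, 0.109 ])), (array([203.3, 377.1]), 0.91, array([ 0.4225, -0.3044,  0.109 ]))]
bath wrist [(array([167.7, 321.6]), 0.77, array([ 0.4262, -0.3118,  0.    ])), (array([210., 464.]), 0.33, array([ 0.495 , -0.0823,  0.    ]))]
bath scene [(array([243.8, 377.4]), 0.6, array([ 0.4232, -0.3159,  0.    ]))]
```

View pics/w8.png

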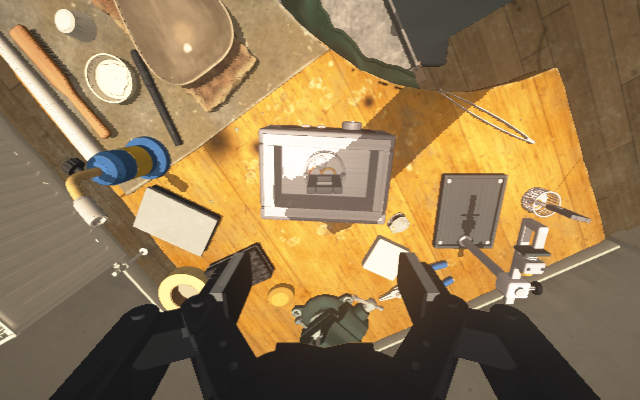

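View pics/s8.png

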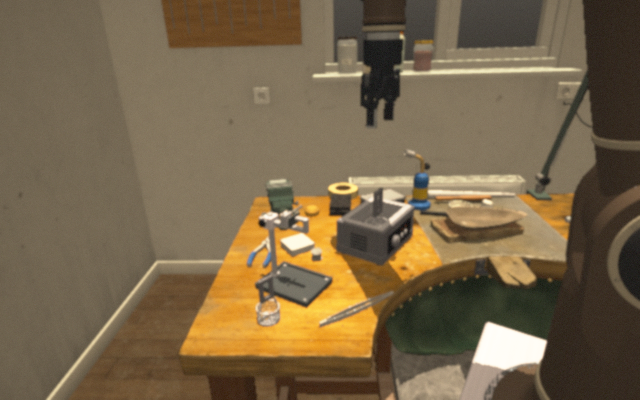

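The basket stands upright in the middle of the basin (wrist ~(324,172), frame rising at scene (377,203)). The gripper is clear and the bystanders haven't moved, so I'm handing in.

```bash
python3 -c "
from cell import order
print(order.hand_in())"
```

```text
the job is handed in; nothing more can be done
None
```

The basket is off the hook and standing upright in the ultrasonic bath. I handed the job in with about 20 s on the robot's clock; no verdict is reported.

- **Unhooking:** I gripped the frame at 50 N and raised it about 2 mm. I then pushed back until the keeper came up solid at x ≈ 0.491 m, at about 7 N. Holding the keeper back, I lifted it to about 26 mm and drew it forward to about 73 mm in front of where it hung. The highest total wrist force I read while pressing or lifting was about 8 N, against the 14 N limit.
- **Placing:** The basket touched the basin floor with one force reading of about 12 N. I backed off, opened the fingers and rose straight up.
- **Last checks:** The wrist camera puts the basket at (0.423, −0.310), within about 3 mm of the basin centre I measured at (0.424, −0.3075). It looks upright in both views, the gripper is clear with about zero force, and the loupe, steel block and charcoal look unmoved.
- **Disagreement:** The scene camera put the basket's underside about 17 mm off in y, but the bath wall hides it from that camera. Its reading of the handle, (0.4225, −0.304), agrees with the wrist camera.

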